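Gauge two turned sleeves and sort them

ROBOT

A 6-joint arm with a two-finger parallel gripper is mounted at the origin on the work surface. World frame = base frame: x ahead of the robot, y to its left, z up, the work surface at z = 0. Lengths are in m, angles in rad, forces in N, time in s.
With the tool pointing down it reaches from about 0.275 to 1 m from the base axis. Payload 8.4 kg.
Tool frame: the origin (TCP) lies on the centre line of the jaws, within the pads' length; the fingertips stand 17 mm ahead of it and the grasp point (between the pads) lies 2 mm behind it (bot.tcp_to_tips is the y of the fingertips in the tool frame, in m); y points along the fingers, z is the direction in which the jaws open and shut, and the axes are right-handed (so a half turn about y gives the same grasp; the last joint's range is limited). The gripper opens to 85 mm and grips with 20 to 120 N. Pads are 22 mm wide; open, the fingers measure 114 mm over their backs; the gripper's body (76 mm by 85 mm) begins 54 mm behind the grasp point. The pads swing forward as they close: fully open they stand 13 mm farther back than shut.
Start: joints at [1.194, 0.353, 1.633, -0, 1.155, -0.002], TCP at [0.229, 0.582, 0.248] pointing down, gripper open.
Joint ranges: [-2.63, 2.63], [-0.92, 2.1], [0.06, 2.66], [-1.3, 4.44], [0, 2.69], [-3.02, 3.02]. Speed limits (rad/s): [2.22, 2.22, 2.79, 3.14, 3.14, 3.14].

INTERFACE

Orientations are given as a unit quaternion [x, y, z, w].
In Python, from workcell import bot, hand, kinematics, get_obs, vision, hand_in gives the robot as it stands. The module is installed in compiled form; this text tells all that it offers. Calls block until the motion is done:
- bot.reach(position, orientation): joint-space move of the TCP to a pose.
- bot.servo_line(position, ori=None, velocity=0.15): straight line of the TCP; ori=None keeps the orientation; velocity is the mean speed in m/s.
- bot.goto_joints(angles): joint-space move.
- hand.move_gripper(opening, strength=None): finger opening in m; strength is the grip in N (None keeps the last); returns when the fingers have stopped.
- bot.dwell(seconds).
- kinematics.solve_ik(position, orientation): joint angles nearest the present ones, or None.
- get_obs(): the state.
- vision.read_camera(name): name is "scene" or "top" or "wrist"; returns a dict with "frame" (400x640x3 uint8, red, green, blue), "intrinsics" (3x3 intrinsics, pixels), "view" (4x4, takes a point from world to camera coordinates). Camera axes: x right, y down, z forward; pixel columns grow to the right and rows downward; lengths in m; the calibration is good to about 2 mm. A picture is of the moment at which its call begins. There is no depth.
A pose or a line that the arm cannot do raises bot.IKError and nothing moves.
- hand_in(): hands the job in, once; it reports no verdict.
The state is a dict: "time_s": time; "joint_pos": joint angles; "joint_vel": joint speeds; "joint_efforts": joint torques, N m; "position": TCP position; "orientation": TCP orientation; "wrist_force": force on the tool from outside, world axes, zero at the start; "ft_torque": the same for the moment, N m; "gripper_width": finger opening in m.
Only numpy, scipy, OpenCV 4.12 (cv2) and the standard library are available. Lean on these libraries where they do the work, as an engineer would, in place of code of your own. Each camera call takes 0.05 s, during which the arm holds its last target.

TASK

Two white turned sleeves of the same outside size stand on the bench, and only one has a bore wide enough for the steel gauge pin. Slide that one over the pin until it sits fully down on the wooden base and leave it there as passed; stand the one with the narrow bore upright on the floor of the shallow plywood tray as a reject.

Things in the scene. Friction and masses are not known exactly. Their poses are not given: they have to be found in the camera images.
- wide_sleeve (a point): Loose white plastic sleeve with the WIDE bore: upright tube, outside diameter 48 mm, height 60 mm, through bore 30 mm, about 95 g. The point is its centre, half-way up (30 mm above its underside); z is the tube axis, up at the start. It stands on the bench.
- narrow_sleeve (a point): Loose white plastic sleeve with the NARROW bore: upright tube, outside diameter 48 mm, height 60 mm, through bore 14 mm (will not pass over the pin), about 140 g. The point is its centre, half-way up (30 mm above its underside); z is the tube axis, up at the start. It stands on the bench.
- gauge_pin (a point): Gauge, fixed to the bench: square light wooden base 90 x 90 x 15 mm with one upright steel pin in its middle, 20 mm in diameter, 50 mm tall above the base, its top 13 mm tapering to 8 mm. The point lies on the pin's axis at the base's top face (15 mm above the bench); the pin's tip is 50 mm above it; z is up, x and y lie along the base's sides. A sleeve fully down has its centre 30 mm above this point.
- tray_floor (a point): Shallow square plywood tray for rejects, fixed to the bench: outside 120 x 120 x 15 mm, walls 5 mm thick, floor 5 mm thick, open on top. The point is the middle of its inner floor (5 mm above the bench; the rim is 10 mm above it); z is up, x and y lie along its sides. A sleeve standing in it has its centre 30 mm above this point.
Mind the look-alikes: they are no part of the job. What is shaped like the part that bears wide_sleeve but green is not meant.

How it is judged:
By the outcome, as a careful person would: the job done as asked, in the order asked, and still so for the second after the job is handed in, with the robot touching nothing.
It also fails if it takes over 51 s, if anything falls off the work surface, if the arm or the gripper's body presses on something with over 40 N, if the wrist force passes 120 N, or if a joint passes its speed limit or range.

## Working session

There is one attempt and no reset: what is moved stays moved. The work goes in short steps, each a Python script; the robot and the scene stay as the last script left them, time stands still between calls to the robot, and variables do not carry over. Pictures are saved under pics/ and viewed, and the job is handed in when it is done.

```bash
mkdir -p pics
python3 - <<'E'
from workcell import bot, hand, kinematics, get_obs, vision
import cv2,numpy as np
for n in ["scene","top","wrist"]:
    d=vision.read_camera(n)
    cv2.imwrite(f"pics/{n}0.png",d["frame"][:,:,::-1])
    np.savez(f"{n}0.npz",**d)
    print(n,np.round(d["intrinsics"],1).tolist(),np.round(d["view"],3).tolist())
o=get_obs();print(o["time_s"],o["orientation"],o["position"],o["gripper_width"],bot.tcp_to_tips)
E
```

```text
scene [[414.3, 0.0, 318.4], [0.0, 414.3, 196.5], [0.0, 0.0, 1.0]] [[-0.495, 0.869, -0.016, 0.274], [0.51, 0.276, -0.815, -0.217], [-0.704, -0.411, -0.579, 1.396], [0.0, 0.0, 0.0, 1.0]]
top [[484.3, 0.0, 320.4], [0.0, 484.3, 203.9], [0.0, 0.0, 1.0]] [[-0.007, -0.999, 0.034, -0.014], [-0.996, 0.003, -0.089, 0.533], [0.089, -0.035, -0.995, 0.985], [0.0, 0.0, 0.0, 1.0]]
wrist [[290.7, 0.0, 321.6], [0.0, 290.7, 196.6], [0.0, 0.0, 1.0]] [[0.364, 0.931, -0.002, -0.624], [0.89, -0.348, 0.296, -0.039], [0.274, -0.11, -0.955, 0.38], [0.0, 0.0, 0.0, 1.0]]
0.15 [ 0.69512252 -0.13178378  0.13166481 -0.69433572] [0.22866277 0.58127749 0.24770028] 0.08522594688777792 0.017
```

View pics/scene0.png

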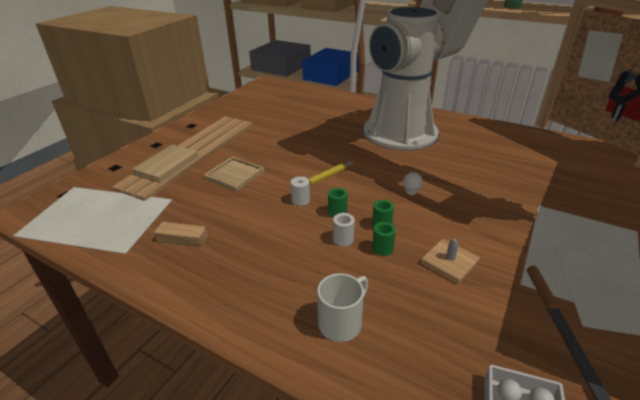

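View pics/top0.png

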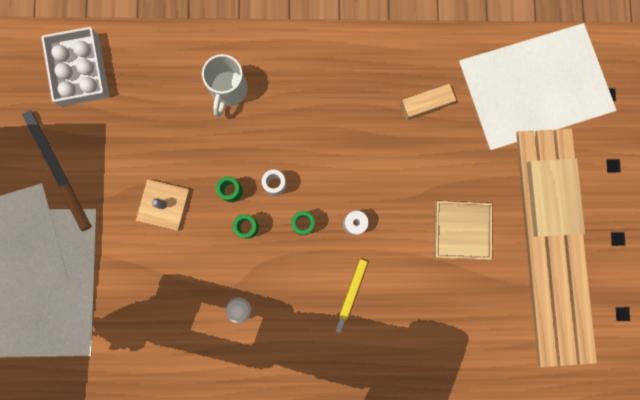

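View pics/wrist0.png

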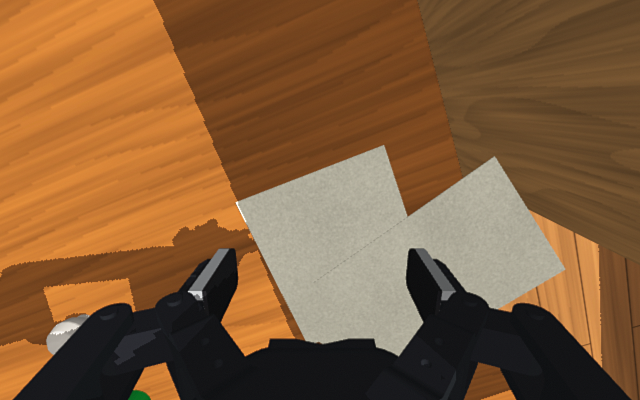

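The top view shows these candidates:
- A white ring with a wide bore at (273,182).
- A white ring with a small bore at (356,222).
- Green look-alikes at (228,188), (245,226) and (303,222).
- The gauge at (162,204) and the tray at (464,230).

The white ring at (273,182) fits wide_sleeve and the one at (356,222) fits narrow_sleeve. I'll confirm this in an enlarged crop.

```bash
cat > h.py <<'E'
import numpy as np, cv2
def ray(d,uv,z):
    K=d["intrinsics"];V=d["view"];R=V[:3,:3];t=V[:3,3]
    c=-R.T@t; r=R.T@np.linalg.inv(K)@np.array([uv[0],uv[1],1.])
    return c+r*(z-c[2])/r[2]
def proj(d,p):
    q=d["view"][:3,:3]@np.asarray(p,float)+d["view"][:3,3]; q=d["intrinsics"]@q
    return q[:2]/q[2]
E
python3 - <<'E'
from h import *
d=dict(np.load("top0.npz")); f=d["frame"]
c=f[130:270,120:400]; cv2.imwrite("pics/crop.png",cv2.resize(c[:,:,::-1],None,fx=2.8,fy=2.8,interpolation=cv2.INTER_CUBIC))
hsv=cv2.cvtColor(f,cv2.COLOR_RGB2HSV)
m=((hsv[...,1]<60)&(hsv[...,2]>110)).astype(np.uint8)
cs,hi=cv2.findContours(m,cv2.RETR_CCOMP,cv2.CHAIN_APPROX_NONE)
for i,k in enumerate(cs):
    x,y,w,h=cv2.boundingRect(k)
    if 240<x<390 and 150<y<250 and cv2.contourArea(k)>15:
        e=cv2.fitEllipse(k); print((x,y,w,h),cv2.contourArea(k),hi[0][i][3],np.round(e[0],1),np.round(e[1],1))
        print(np.round(ray(d,e[0],.06),4))
E
```

```text
(343, 211, 26, 24) 443.0 -1 [355.3 222.5] [22.8 24.8]
[ 0.4918 -0.085   0.06  ]
(352, 220, 7, 6) 22.5 2 [355.2 222.6] [5. 6.]
[ 0.4916 -0.0848  0.06  ]
(262, 170, 24, 25) 437.5 -1 [273.4 181.7] [23.  24.5]
[0.5745 0.0791 0.06  ]
(266, 175, 15, 14) 146.5 6 [272.9 181.6] [13.  14.6]
[0.5748 0.0801 0.06  ]
```

View pics/crop.png

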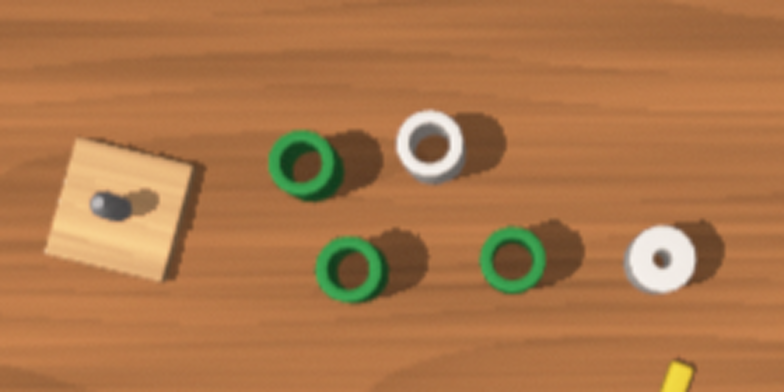

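Confirmed: the white sleeve with the wide bore is at (273,182), and the white one with the narrow bore is at (356,222). Next I measure the gauge and the tray, and cross-check with the scene camera.

Run:
```python
from h import *
d=dict(np.load("top0.npz")); f=d["frame"]; s=dict(np.load("scene0.npz"))
hsv=cv2.cvtColor(f,cv2.COLOR_RGB2HSV)
for p in [(150,215),(175,195),(210,230),(464,230),(437,230),(464,203),(400,300)]: print(p,hsv[p[1],p[0]])
m=((hsv[...,1]<140)&(hsv[...,2]>150)&(hsv[...,0]<30)&(hsv[...,1]>55)).astype(np.uint8)
m=cv2.morphologyEx(m,cv2.MORPH_CLOSE,np.ones((5,5)))
cv2.imwrite("pics/m.png",m*255)
cs,_=cv2.findContours(m,cv2.RETR_EXTERNAL,cv2.CHAIN_APPROX_NONE)
for k in cs:
    if 800<cv2.contourArea(k)<5000:
        r=cv2.minAreaRect(k); b=cv2.boxPoints(r)
        P=np.array([ray(d,q,.015) for q in b]); print(np.round(r[0],1),np.round(r[1],1)); print(np.round(P,4).tolist(),P.mean(0).round(4),np.linalg.norm(np.diff(P,axis=0),axis=1).round(4))
        print('yaw',np.degrees(np.arctan2(*(P[1]-P[0])[1::-1])))
# project candidates to scene
for p in [[.5748,.0795,.06],[.4917,-.085,.06]]: print(proj(s,p).round(1))
c=s["frame"][150:290,200:500]; cv2.imwrite("pics/scrop.png",cv2.resize(c[:,:,::-1],None,fx=2.6,fy=2.6,interpolation=cv2.INTER_CUBIC))
c=f[165:245,120:210]; cv2.imwrite("pics/gcrop.png",cv2.resize(c[:,:,::-1],None,fx=7,fy=7,interpolation=cv2.INTER_CUBIC))
```

```text
(150, 215) [ 17 117 233]
(175, 195) [ 17 112 236]
(210, 230) [ 13 156 182]
(464, 230) [ 18 101 228]
(437, 230) [ 17 101 219]
(464, 203) [ 17 104 215]
(400, 300) [ 13 155 165]
[463. 230.] [58. 58.]
[[0.5388, -0.2577, 0.015], [0.5384, -0.3822, 0.015], [0.4157, -0.3775, 0.015], [0.4166, -0.2543, 0.015]] [ 0.4774 -0.3179  0.015 ] [0.1245 0.1227 0.1232]
yaw -90.1867789727008
[161.5 204.4] [44.4 43.7]
[[0.501, 0.3677, 0.015], [0.5893, 0.3483, 0.015], [0.5665, 0.2589, 0.015], [0.4783, 0.279, 0.015]] [0.5338 0.3135 0.015 ] [0.0904 0.0923 0.0905]
yaw -12.386882749796742
[427.1 100.5] [20.8 54. ]
[[0.756, -0.1858, 0.015], [0.8007, -0.2964, 0.015], [0.7577, -0.3119, 0.015], [0.7136, -0.2014, 0.015]] [ 0.757  -0.2489  0.015 ] [0.1193 0.0456 0.119 ]
yaw -68.03692787184889
[344.  218.4]
[300.8 181.1]
```

View pics/scrop.png

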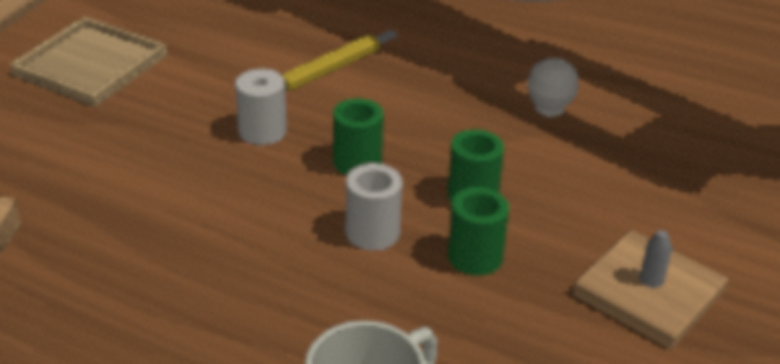

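View pics/gcrop.png

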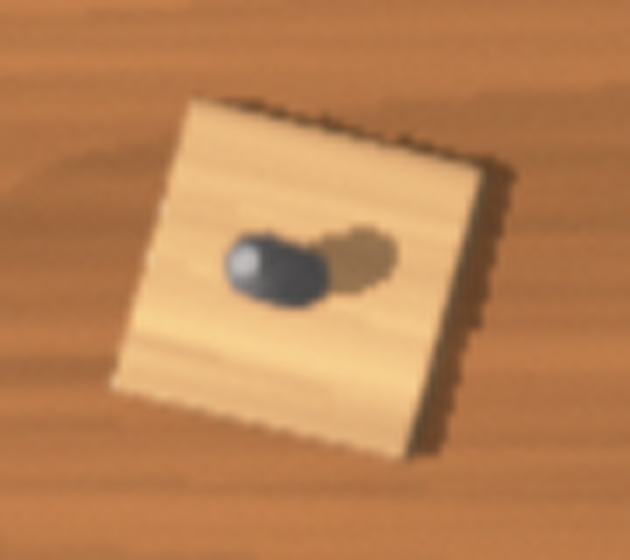

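Run:
```python
from h import *
d=dict(np.load("top0.npz")); s=dict(np.load("scene0.npz"))
print("tip top",ray(d,(154.8,202.4),.065).round(4), "tip scene",ray(s,(453.8,240.6),.065).round(4))
print("base proj scene",proj(s,[.5338,.3135,.015]).round(1), "tip",proj(s,[.5338,.3135,.065]).round(1))
hsv=cv2.cvtColor(s["frame"],cv2.COLOR_RGB2HSV)
# scene sleeve tops: fit bright top faces
f=s["frame"]
for (x0,y0) in [(325,205),(285,170)]:
    g=hsv[y0:y0+50,x0:x0+40]; m=((g[...,1]<60)&(g[...,2]>80)).astype(np.uint8)
    cs,hi=cv2.findContours(m,cv2.RETR_CCOMP,cv2.CHAIN_APPROX_NONE)
    for k in cs:
        x,y,w,h=cv2.boundingRect(k)
        if len(k)>4: print((x+x0,y+y0,w,h))
K=d["frame"][165:245,120:210]; g=cv2.cvtColor(K,cv2.COLOR_RGB2HSV)
m=(g[...,1]<75).astype(np.uint8); cs,_=cv2.findContours(m,0,1)
for k in cs:
  if cv2.contourArea(k)>15: print(cv2.boundingRect(k),"pin blob")
# scene: predicted top ellipse extents
for p in [[.5747,.0795],[.4917,-.085]]:
    a=np.linspace(0,6.28,60); E=lambda z:np.array([proj(s,[p[0]+.024*np.cos(t),p[1]+.024*np.sin(t),z]) for t in a])
    A=np.vstack([E(.06),E(0)]); print("pred",A.min(0).round(1),A.max(0).round(1))
```

```text
tip top [0.5331 0.3122 0.065 ] tip scene [0.5383 0.3132 0.065 ]
base proj scene [450.4 257.1] tip [454.5 239.4]
(333, 212, 22, 34)
(291, 177, 19, 28)
(32, 34, 15, 10) pin blob
pred [333.1 211.8] [354.8 245.7]
pred [291.3 176. ] [310.9 205.8]
```

The two views agree within 1–2 px. Both put the pin at about (0.5336, 0.313). Grasping the wide sleeve with the jaws along x, which is clear of the green neighbours.

```bash
cat >> h.py <<'E'
from scipy.spatial.transform import Rotation
def down(a=0):
    z=np.array([np.cos(a),np.sin(a),0]);y=np.array([0,0,-1.]);return Rotation.from_matrix(np.c_[np.cross(y,z),y,z]).as_quat()
E
python3 - <<'E'
from h import *
from workcell import bot, hand, kinematics, get_obs, vision
for a in (0,np.pi):
    for p in ([.5747,.0795,.2],[.5336,.313,.2],[.4917,-.085,.2],[.4774,-.318,.2]):
        j=kinematics.solve_ik(p,down(a)); print(a,None if j is None else np.round(j,2))
E
```

```text
0 [ 0.13  0.33  1.78 -0.    1.03  0.13]
0 [ 0.53  0.39  1.69 -0.    1.06  0.53]
0 [-0.17  0.21  1.95 -0.    0.98 -0.17]
0 [-0.59  0.33  1.79 -0.    1.02 -0.59]
3.141592653589793 [ 0.13  0.33  1.78 -0.    1.03 -3.01]
3.141592653589793 [ 0.53  0.39  1.69 -0.    1.06 -2.61]
3.141592653589793 [-0.17  0.21  1.95 -0.    0.98  2.97]
3.141592653589793 [-0.59  0.33  1.79 -0.    1.02  2.55]
```

Run:
```python
from h import *
from workcell import bot, hand, kinematics, get_obs, vision
q=down(0); w=np.array([.5747,.0795])
bot.reach([*w,.16],q)
bot.servo_line([*w,.043],velocity=.12)
d=vision.read_camera("wrist"); cv2.imwrite("pics/w1.png",d["frame"][:,:,::-1])
hand.move_gripper(.03,40)
o=get_obs();print(o["time_s"],o["gripper_width"],o["wrist_force"].round(1))
bot.servo_line([*w,.17],velocity=.15)
o=get_obs();print(o["time_s"],o["gripper_width"],o["wrist_force"].round(1),o["position"].round(4))
d=vision.read_camera("wrist"); cv2.imwrite("pics/w2.png",d["frame"][:,:,::-1])
d=vision.read_camera("scene"); cv2.imwrite("pics/s2.png",d["frame"][:,:,::-1])
```

```text
3.975 0.04649918663268616 [ 0.1 -0.5  6.7]
4.975 0.04634818787218494 [ 0.4 -0.2 -1.3] [0.574  0.0794 0.1691]
```

View pics/s2.png

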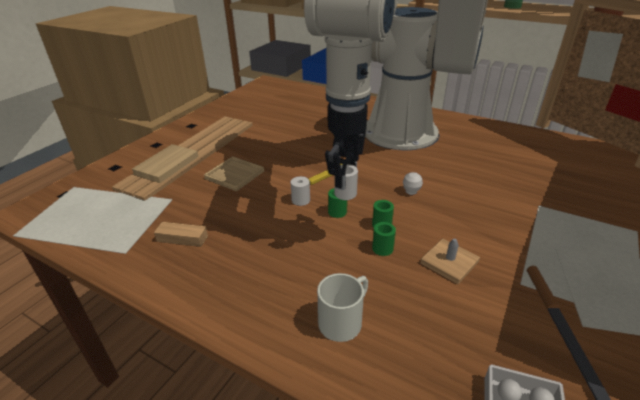

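View pics/w2.png

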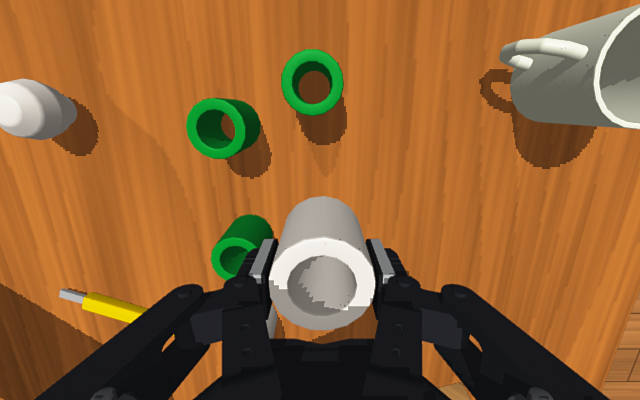

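Run:
```python
from h import *
from workcell import bot, hand, kinematics, get_obs, vision
bot.reach([.5336,.313,.17],down(0))
o=get_obs();print(o["time_s"],o["position"].round(4),o["gripper_width"])
for n in ["wrist","top","scene"]:
    d=vision.read_camera(n); np.savez(n+"3.npz",**d); cv2.imwrite(f"pics/{n}3.png",d["frame"][:,:,::-1])
d=dict(np.load("wrist3.npz"))
p=o["position"]
for c in ([*p[:2],p[2]+.017],[*p[:2],p[2]-.043],[.5336,.313,.065],[.5336,.313,.015]): print(proj(d,c).round(1), proj(dict(np.load("scene3.npz")),c).round(1))
for n,x,y,w,h in (("wrist",220,170,200,180),("scene",410,160,100,120)):
    c=cv2.imread(f"pics/{n}3.png")[y:y+h,x:x+w]; cv2.imwrite(f"pics/{n}3c.png",cv2.resize(c,None,fx=4 if w>150 else 5,fy=4 if w>150 else 5,interpolation=cv2.INTER_CUBIC)[:600])
```

```text
6.0167 [0.5337 0.312  0.1697] 0.04646732599019219
[321.7 288. ] [465.  190.6]
[321.9 231.1] [459.3 215.5]
[321.8 199.6] [454.3 239.2]
[321.9 184.1] [450.2 256.9]
```

View pics/wrist3.png

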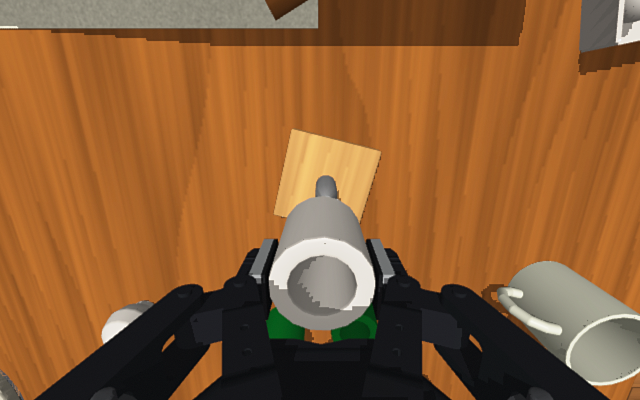

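View pics/scene3c.png

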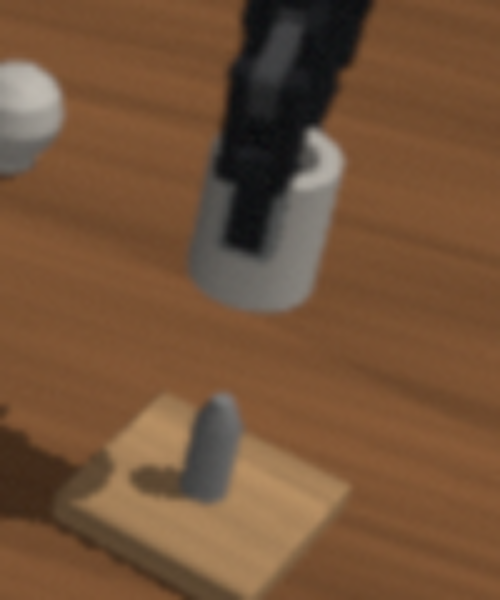

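View pics/top3.png

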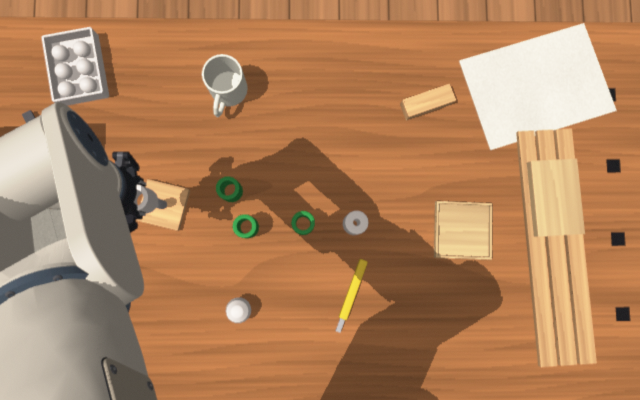

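In the wrist view the gauge base sits about 5 px to the right of its predicted position: its centre is near (327,182), predicted (322,184). That suggests the pin's x is about 3–5 mm larger than the top view gave. I'll measure it properly, using the sleeve in the jaws as reference.

Run:
```python
from h import *
from workcell import bot, hand, kinematics, get_obs, vision
p0=get_obs()["position"]
bot.servo_line([.5336,.290,.17],velocity=.1)   # back off in -y so that the pin is seen whole
o=get_obs();print(o["time_s"],o["position"].round(4))
for n in ["wrist","scene"]:
    d=vision.read_camera(n); np.savez(n+"4.npz",**d); cv2.imwrite(f"pics/{n}4.png",d["frame"][:,:,::-1])
    f=d["frame"];hsv=cv2.cvtColor(f,cv2.COLOR_RGB2HSV)
    m=((hsv[...,0]>12)&(hsv[...,0]<28)&(hsv[...,1]<(150 if n=="wrist" else 140))&(hsv[...,1]>60)&(hsv[...,2]>(170 if n=="wrist" else 120))).astype(np.uint8)
    m=cv2.morphologyEx(m,cv2.MORPH_OPEN,np.ones((3,3)))
    cs,_=cv2.findContours(m,0,cv2.CHAIN_APPROX_NONE)
    for k in cs:
        if cv2.contourArea(k)>300:
            hll=cv2.convexHull(k); ap=cv2.approxPolyDP(hll,4,True)[:,0]
            P=np.array([ray(d,q,.015) for q in ap]); 
            if abs(P.mean(0)[1]-.313)<.06 and abs(P.mean(0)[0]-.534)<.06: print(n,ap.tolist(),P[:,:2].round(4).tolist(),P.mean(0).round(4))
d=dict(np.load("wrist4.npz"));c=d["frame"][100:350,220:430][:,:,::-1];cv2.imwrite("pics/w4c.png",cv2.resize(c,None,fx=2.4,fy=2.4,interpolation=cv2.INTER_CUBIC))
```

```text
6.55 [0.5338 0.2889 0.1701]
wrist [[291, 104], [381, 127], [355, 209], [273, 192]] [[0.5053, 0.366], [0.5894, 0.3454], [0.5677, 0.2635], [0.4846, 0.2817]] [0.5367 0.3142 0.015 ]
scene [[422, 257], [445, 239], [479, 260], [458, 279]] [[0.5625, 0.2606], [0.4819, 0.2873], [0.5137, 0.3684], [0.5891, 0.3437]] [0.5368 0.315  0.015 ]
```

View pics/w4c.png

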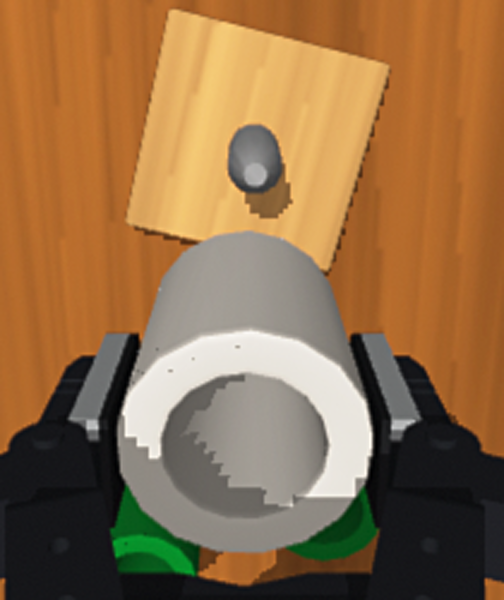

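Run:
```python
from h import *
d=dict(np.load("wrist4.npz"));p=[.5338,.2889,.1701]
print("tip",ray(d,(326.3,172.5),.065).round(4)); print("sleeve top",ray(d,(322.3,283.8),.187).round(4))
```

```text
tip [0.5374 0.3128 0.065 ]
sleeve top [0.534  0.2909 0.187 ]
```

The wrist camera puts the tip at (0.537, 0.313), and the scene camera agrees on the base centre. I'll use (0.5365, 0.3125), which is well inside the bore's capture range, and descend while watching the force.

Run:
```python
from h import *
from workcell import bot, hand, kinematics, get_obs, vision
bot.servo_line([.5365,.3125,.14],velocity=.12)
z=.14
for z in (.115,.10,.09,.08,.072,.066,.062,.0595):
    bot.servo_line([.5365,.3125,z],velocity=.06); o=get_obs(); F=o["wrist_force"]
    print(round(o["time_s"],2),z,o["position"].round(4),F.round(1))
    if np.linalg.norm(F)>12: print("stop");break
    if z==.10 : d=vision.read_camera("scene"); np.savez("scene5.npz",**d)
d=vision.read_camera("scene")["frame"][160:280,400:520,::-1];cv2.imwrite("pics/s6.png",cv2.resize(d,None,fx=5,fy=5,interpolation=cv2.INTER_CUBIC))
```

```text
7.68 0.115 [0.5364 0.3124 0.1147] [ 0.3 -0.  -1. ]
8.08 0.1 [0.5362 0.3123 0.0994] [ 1.6  0.5 -0.9]
8.45 0.09 [0.5362 0.3123 0.0894] [ 0.3 -0.1 -1. ]
8.77 0.08 [0.5361 0.3123 0.0794] [-0.4 -0.8 -1.3]
9.05 0.072 [0.5362 0.3123 0.0715] [ 0.   0.2 -1.3]
9.3 0.066 [0.5362 0.3123 0.0656] [ 0.3 -0.9 -0.5]
9.55 0.062 [0.5363 0.3124 0.0617] [ 0.6 -0.7 -0.5]
9.8 0.0595 [0.5364 0.3125 0.0594] [ 0.7 -1.1 -1.1]
```

View pics/s6.png

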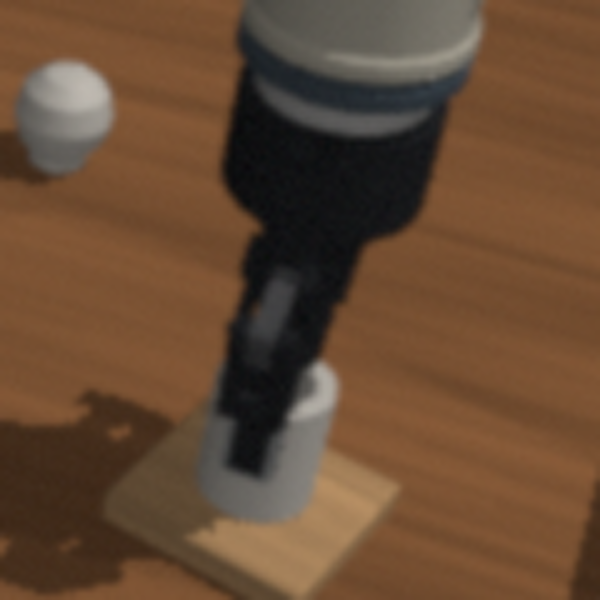

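The sleeve is over the pin without contact force. Lowering it the last bit, releasing and checking.

Run:
```python
from h import *
from workcell import bot, hand, kinematics, get_obs, vision
for z in (.0582,.0572,.0562):
    bot.servo_line([.5365,.3125,z],velocity=.03); o=get_obs(); print(z,o["position"].round(4),o["wrist_force"].round(1))
    if o["wrist_force"][2]>4: break
hand.move_gripper(.075)
p=get_obs()["position"]
bot.servo_line([.5365,.3125,.17],velocity=.15)
d=vision.read_camera("wrist")["frame"];cv2.imwrite("pics/w7.png",d[:,:,::-1])
bot.reach([.4917+.002,-.085,.17],down(0)); print(get_obs()["time_s"])
for n in ["wrist","top","scene"]:
    d=vision.read_camera(n); np.savez(n+"7.npz",**d); cv2.imwrite(f"pics/{n}7.png",d["frame"][:,:,::-1])
c=cv2.imread("pics/scene7.png")[190:290,400:500];c2=cv2.imread("pics/top7.png")[160:245,110:210]
cv2.imwrite("pics/c7.png",np.hstack([cv2.resize(c,(400,400)),cv2.resize(c2,(400,400))]))
```

```text
0.0582 [0.5367 0.3127 0.0588] [-1.  -0.3  5.5]
12.9167
```

View pics/c7.png

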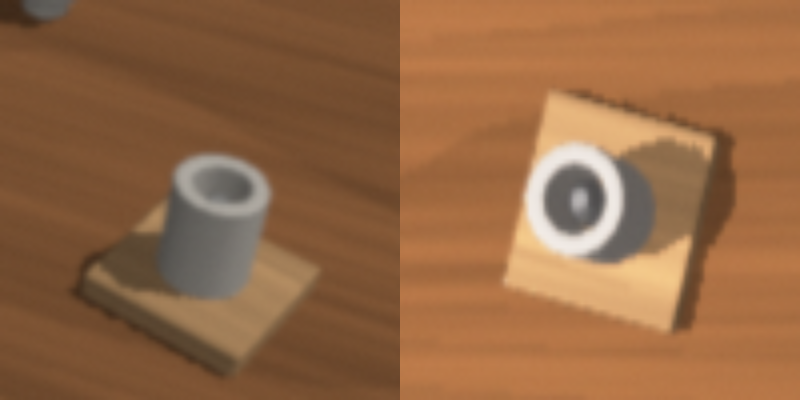

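View pics/wrist7.png

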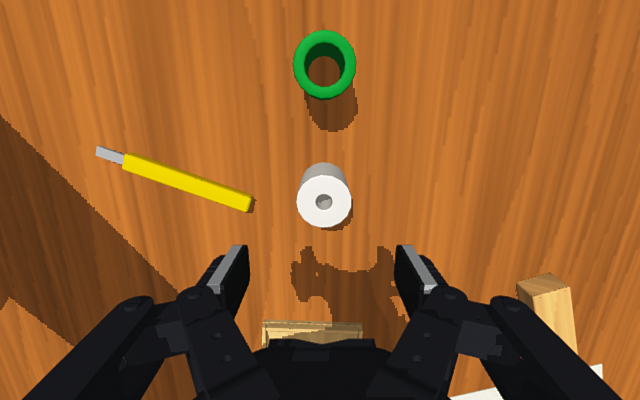

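The wide sleeve stands flat on the base with the pin visible inside its bore. The wrist view shows the narrow sleeve's bore at (323.5,201.5), with the knife and the green sleeve clear of the fingers. Now for the narrow sleeve.

Run:
```python
from h import *
from workcell import bot, hand, kinematics, get_obs, vision
d=dict(np.load("wrist7.npz")); n=ray(d,(323.5,201.5),.06); print(n.round(4))
assert np.hypot(n[0]-.4925,n[1]+.085)<.007
n=(n+np.array([.4925,-.085,.06]))/2
t=np.array([.479,-.318])
bot.servo_line([n[0],n[1],.043],velocity=.12)
hand.move_gripper(.03,45); print(get_obs()["gripper_width"])
bot.servo_line([n[0],n[1],.17],velocity=.15)
o=get_obs(); print(o["gripper_width"],o["time_s"],o["wrist_force"].round(1))
bot.reach([*t,.17],down(0))
for z in (.08,.056):
    bot.servo_line([*t,z],velocity=.1)
for k in ["wrist","scene"]:
    cv2.imwrite(f"pics/{k}8.png",vision.read_camera(k)["frame"][:,:,::-1])
o=get_obs(); print(o["gripper_width"],o["time_s"],o["wrist_force"].round(1),o["position"])
```

```text
[ 0.4956 -0.0867  0.06  ]
0.04747808128828629
0.04769716997313691 15.6417 [-0.1 -0.3 -1.2]
0.04760660010876383 18.1083 [-0.4 -1.  -1.2] [ 0.47927926 -0.31819535  0.05644954]
```

View pics/wrist8.png

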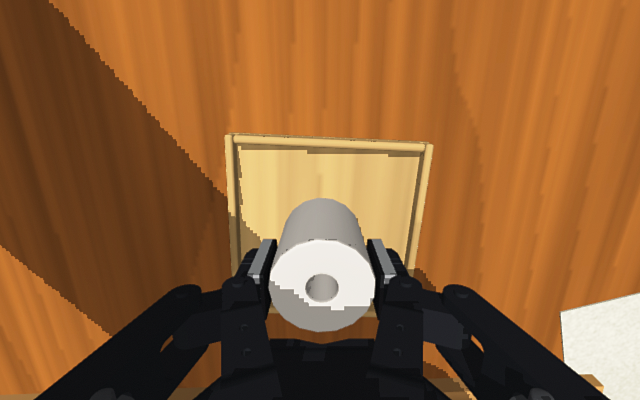

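View pics/scene8.png

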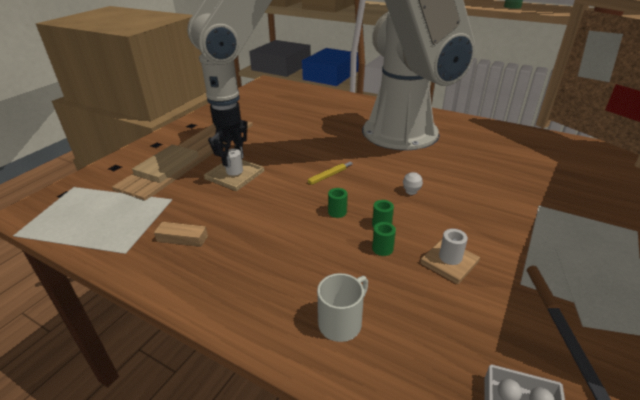

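The sleeve hangs just above the tray floor with the tray's walls visible on both sides of it. Lowering it and releasing.

Run:
```python
from h import *
from workcell import bot, hand, kinematics, get_obs, vision
t=np.array([.479,-.318])
for z in (.051,.049,.048,.047,.046,.045):
    bot.servo_line([*t,z],velocity=.03); o=get_obs(); print(z,o["position"][2].round(4),o["wrist_force"].round(1))
    if o["wrist_force"][2]>4: break
hand.move_gripper(.072)
bot.servo_line([*t,.18],velocity=.15)
bot.reach([.40,-.1,.25],down(0)); bot.dwell(.5)
o=get_obs();print(o["time_s"],o["wrist_force"].round(1))
for k in ["scene","top"]:
    d=vision.read_camera(k);np.savez(k+"9.npz",**d); cv2.imwrite(f"pics/{k}9.png",d["frame"][:,:,::-1])
S=cv2.imread("pics/scene9.png");T=cv2.imread("pics/top9.png")
r=lambda c:cv2.resize(c,(390,290),interpolation=cv2.INTER_CUBIC)
cv2.imwrite("pics/c9.png",np.vstack([np.hstack([r(S[140:200,195:275]),r(S[210:285,405:505])]),np.hstack([r(T[190:270,410:517]),r(T[160:245,105:220])])]))
```

```text
0.051 0.0509 [ 0.5 -0.4 -1.5]
0.049 0.0491 [ 0.6 -0.2 -2. ]
0.048 0.049 [-3.5  1.6 10.5]
21.7833 [-0.2 -0.1  0.8]
```

View pics/c9.png

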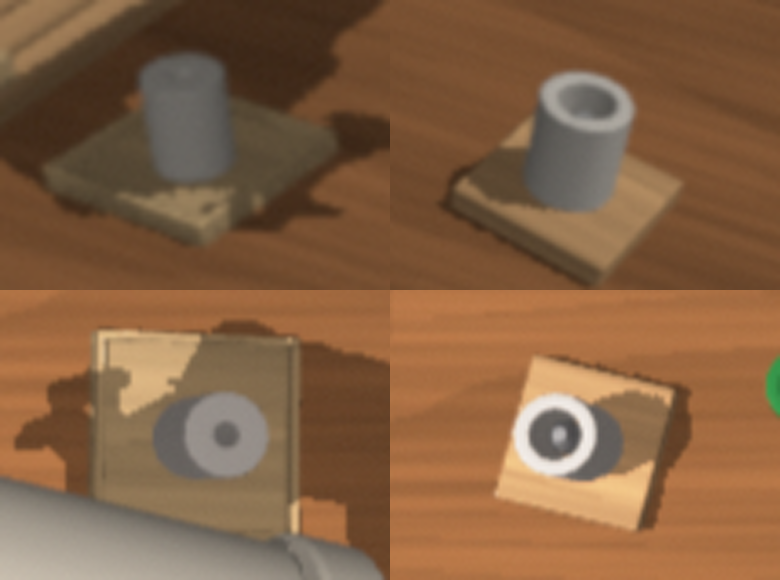

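View pics/top9.png

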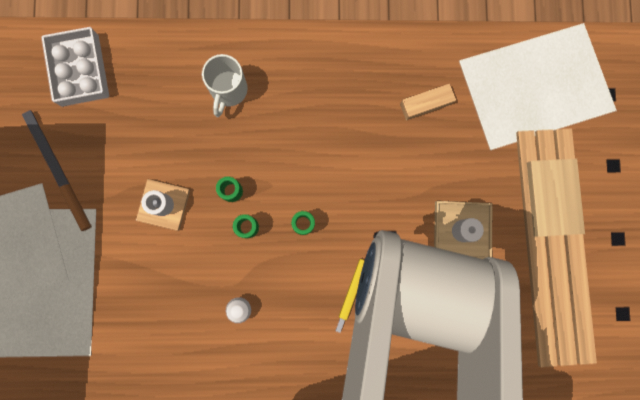

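Both sleeves stand upright where they belong, and the arm is clear.

```bash
python3 -c "
from workcell import hand_in
print(hand_in())"
```

```text
the job is handed in; nothing more can be done
None
```

I slid the wide-bore sleeve over the gauge pin and left it there. I then stood the narrow-bore sleeve upright on the tray floor and handed the job in at about 22 s of the 51 s allowed.

**Wide sleeve:** It met the base at about the height expected for fully down (TCP 58.8 mm, about 1 mm above the figure worked out from the grasp). The final scene and top pictures show it flat on the base with the pin inside the bore.

**Narrow sleeve:** It touched the tray floor at a TCP height of 49 mm, about 1 mm higher than expected, with about 10 N of contact. The pictures show it upright and clear of the tray walls.

**Disagreement:** The cameras differed on the pin's x position. The top view gave 0.5336 m, while the wrist and scene views gave about 0.537 m. I used 0.5365 m, and the sleeve went down with under 2 N until it met the base. The green sleeves show no sign of having moved in the final picture.

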